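Draw the guarded locker bolt with the hooked rod

TASK

Unlock the small green locker: take the orange-handled hooked rod from the black mat, reach in under the wire guard with it and use its hook to draw the brass-pinned bolt all the way back, away from the locker, until it presses firmly into the rubber stop hidden in its channel. Stop as soon as you feel that: a firm pull for about a second, never a yank, and no gripper on the bolt. Then lay the rod back lengthwise on the mat, wholly on it, and leave everything else undisturbed.

Things in the scene. Friction and masses are not known exactly. Their poses are not given: they have to be found in the camera images.
- hook_rod: loose hooked rod, about 0.25 kg, lying on the mat. Orange handle 95 x 22 x 28 mm (x, y, z) from x = -60 to 35 mm; an 8 mm round steel rod runs on along +x, 14 mm above the underside, to x = 195 mm and there bends square to +y into a 30 mm hook leg. Origin: underside of the handle at the place to grip, centre of mass about 15 to 20 mm ahead of it; z up
- hook_bend (a point): centre of the rod's bend, at (195, 0, 14) mm in the rod's frame; the hook leg goes from here 30 mm to the rod's +y, its end leaning 2 mm back, so the face that pulls is 4 to 6 mm on the handle side of this point
- rod_mid (a point): point on the rod's centre line at (70, 0, 14) mm in the rod's frame, half way along the whole tool
- mat: fixed black rubber mat 300 x 110 x 3 mm; origin at the centre of its underside, long side along x
- guard: fixed grey base plate, 6 mm thick (x -120 to 50, y -85 to 85 mm), under an open-fronted wire guard (x -75 to 47 mm, 155 mm wide inside, roof wires 91 mm above the bench). Along its middle runs the bolt's dark channel, 27 mm wide, top at 34 mm, x -120 to 45 mm. Origin on the bench under the pin when the bolt is fully in; x points into the locker (to the robot's left): the bolt is drawn along -x
- bolt: steel bolt sliding along the channel with about 2 N friction; it stays where left and starts 0 to 6 mm drawn. After 26 to 54 mm of draw from fully in (set differently each time, hidden, only to be felt) it meets a rubber buffer of about 4 N per mm: press in with at least 5 N for 0.3 s, never over 20 N between rod and bolt. Origin on its axis under the pin, 20 mm above the bench
- bolt_pin (a point): centre of the bolt's upright brass pin, 50 mm above the bench, the height at which to hook it. The pin is 12 mm in diameter and stands from the channel's top (34 mm) to 66 mm, with a cap 17 mm wide and 4 mm thick on it. Axes as the guard's
- locker: fixed green steel locker 100 x 200 x 150 mm with a grey door, carrying the hidden stop and buffer; same origin and axes as the guard, its front face at x = 50 mm
- oil_can: bystander: red oil can with a thin spout, 80 mm wide, 176 mm high, loose; origin under its centre
- jar_nails: bystander: glass jar of nails with a yellow lid, 57 mm wide, 73 mm high, loose; origin under its centre

How it is judged:
On the way, in this order (a step that is already met when the one before it is completed fails the run):
1. the rod's hook is round the far side of the bolt's pin, under the guard, with the bolt not yet drawn (x of hook_bend in the frame of bolt_pin between 0.004 and 0.06 m and y of hook_bend in the frame of bolt_pin between -0.035 and -0.004 m and height (world z) of hook_bend below 0.075 m and x of bolt_pin in the frame of guard above -0.02 m), for 0.05 s.
2. the rod presses the bolt into the buffer with at least 5 N for 0.3 s, the bolt drawn at least 24 mm (contact force between bolt and locker above 5 N and contact force between hook_rod and bolt above 5 N and x of bolt_pin in the frame of guard below -0.024 m), for 0.3 s.
At the end, for the whole second after the job is handed in: the bolt is still drawn at least 24 mm from fully in; the rod lies flat and at rest on the mat, right way up, lengthwise within 0.25 rad, its middle within 35 mm along and 50 mm across of the mat's centre (x of bolt_pin in the frame of guard below -0.024 m and x of rod_mid in the frame of mat between -0.035 and 0.035 m and y of rod_mid in the frame of mat between -0.05 and 0.05 m and height (world z) of hook_rod below 0.009 m and angle between the x axis of hook_rod and the x axis of mat, either way round below 0.25 rad and angle between hook_rod's own z axis and vertical below 0.15 rad and linear speed of hook_rod below 0.02 m/s); the robot touches nothing.
It fails at once if the rod pulls or pushes the bolt with more than 20 N (contact force between hook_rod and bolt above 20 N).
It fails at once if the gripper or arm touches the bolt (contact force between any of the fingers, the arm and bolt above 0.5 N).
It fails at once if the oil can or the nail jar is shifted by more than 20 mm (distance of any of oil_can, jar_nails from where it was at the start of the episode above 0.02 m).
It also fails if it takes over 72 s, if anything falls off the work surface, if the arm or the gripper's body presses on something with over 40 N, if the wrist force passes 120 N, or if a joint passes its speed limit or range.

ROBOT

A 6-joint arm with a two-finger parallel gripper is mounted at the origin on a cart in front of the work surface, level with it; the furniture and walls round the work are solid. World frame = base frame: x ahead of the robot, y to its left, z up, the work surface at z = 0. Lengths are in m, angles in rad, forces in N, time in s.
With the tool pointing down it reaches from about 0.35 to 0.8 m from the base axis. Payload 7.3 kg.
Tool frame: the origin (TCP) lies between the finger pads; the fingertips stand 25 mm ahead of it and the grasp point (between the pads) lies 6 mm ahead of it (r.tip_extent is the distance from the TCP to the fingertips, in m); z points along the fingers, y is the direction in which the jaws open and shut (so a half turn about z gives the same grasp; the last joint's range is limited). The gripper opens to 85 mm and grips with 20 to 120 N. Pads are 22 mm wide; open, the fingers measure 114 mm over their backs; the gripper's body (76 mm by 85 mm) begins 54 mm behind the grasp point. The pads swing forward as they close: fully open they stand 13 mm farther back than shut.
Start: joints at [1.063, 0.342, 1.524, -0, 1.275, -0.146], TCP at [0.186, 0.491, 0.256] pointing down, gripper open.
Joint ranges: [-2.53, 2.53], [-0.77, 2.02], [0.04, 2.7], [-1, 4.14], [0.28, 2.66], [-3.11, 3.11]. Speed limits (rad/s): [2.57, 2.57, 3.14, 3.14, 3.14, 3.14].

INTERFACE

Orientations are given as a unit quaternion [x, y, z, w].
In Python, from workcell import r, command_gripper, optics gives the robot as it stands. The module is installed in compiled form; this text tells all that it offers. Calls block until the motion is done:
- r.reach(position, orientation): joint-space move of the TCP to a pose.
- r.move_straight(position, orientation=None, speed=0.15, max_force=None): straight line of the TCP; orientation=None keeps the orientation; speed is the mean speed in m/s. With max_force (N) it stops when the force on the tool has changed by that much, and returns True; else False.
- r.movej(angles): joint-space move.
- command_gripper(opening, force=None): finger opening in m; force is the grip in N (None keeps the last); returns when the fingers have stopped.
- r.hold(seconds).
- r.solve_ik(position, orientation): joint angles nearest the present ones, or None.
- r.read_state(): the state.
- optics.get_image(name): name is "side" or "top" or "wrist"; returns (picture, depth): 420x560x3 uint8, red, green, blue; 420x560 float32, m along the optical axis (not along the pixel's ray), 0 where there is no reading.
- optics.camera_model(name): a dict with "K" (3x3 intrinsics, pixels), "R" (3x3) and "t" (3): a world point X has camera coordinates R X + t; the wrist camera has in their place "tool_from_camera" (4x4, takes a point from camera to tool coordinates, whose origin is the TCP and whose axes are the flange's). Camera axes: x right, y down, z forward; pixel columns grow to the right and rows downward; lengths in m; the calibration is good to about 2 mm. The wrist camera is an equidistant fisheye: a pixel r from the principal point sees the ray r / f radians off the axis. A picture is of the moment at which its call begins: read the wrist's pose just before it. camera_model takes no time and is no camera call.
A pose or a line that the arm cannot do raises r.PlanningError and nothing moves.
- r.finish_job(): hands the job in, once; it reports no verdict.
The state is a dict: "time_s": time; "joint_positions": joint angles; "dq": joint speeds; "tau": joint torques, N m; "eef_pos": TCP position; "eef_rot": TCP orientation; "contact_force": force on the tool from outside, world axes, zero at the start; "torque": the same for the moment, N m; "grip_width": finger opening in m.
Only numpy, scipy, OpenCV 4.12 (cv2) and the standard library are available. Lean on these libraries where they do the work, as an engineer would, in place of code of your own. Each camera call takes 0.05 s, during which the arm holds its last target.

## Working session

There is one attempt and no reset: what is moved stays moved. The work goes in short steps, each a Python script; the robot and the scene stay as the last script left them, time stands still between calls to the robot, and variables do not carry over. Pictures are saved under pics/ and viewed, and the job is handed in when it is done.

```bash
mkdir -p pics; cat > h.py <<'E'
import numpy as np, cv2
from workcell import r, command_gripper, optics
def snap(n,tag):
    im,d=optics.get_image(n); cv2.imwrite(f'pics/{tag}.png',im[:,:,::-1]); np.save(f'pics/{tag}.npy',d); return im,d
def w(name,u,v,z):
    "depth z -> world"
    m=optics.camera_model(name);K,R,t=map(np.array,(m['K'],m['R'],m['t']))
    c=np.array([(u-K[0,2])/K[0,0]*z,(v-K[1,2])/K[1,1]*z,z]); return R.T@(c-t)
def plane(name,u,v,h):
    m=optics.camera_model(name);K,R,t=map(np.array,(m['K'],m['R'],m['t']))
    d=R.T@np.linalg.solve(K,[u,v,1.]);o=-R.T@t; return o+d*(h-o[2])/d[2]
E
python3 - <<'E'
from h import *
for n in('top','side','wrist'):
    s=r.read_state();snap(n,n+'0')
for n in('top','side'):
    m=optics.camera_model(n);print(n,m)
print(s, r.tip_extent, optics.camera_model('wrist'))
E
```

```text
top {'K': array([[435.11290283,   0.        , 281.07576913],
       [  0.        , 435.11290283, 208.95312495],
       [  0.        ,   0.        ,   1.        ]]), 'R': array([[ 0.11873434, -0.99291939, -0.00363878],
       [-0.96757951, -0.11487988, -0.22492779],
       [ 0.22291714,  0.03022746, -0.97436864]]), 't': array([-0.31406348,  0.58428893,  0.77613796])}
side {'K': array([[419.55973516,   0.        , 279.95488076],
       [  0.        , 419.55973516, 206.38765736],
       [  0.        ,   0.        ,   1.        ]]), 'R': array([[ 0.21591251, -0.97610108,  0.02466733],
       [-0.46658207, -0.1253338 , -0.87555274],
       [ 0.85771963,  0.17753346, -0.4824924 ]]), 't': array([-0.36378122,  0.31954613,  0.39856717])}
{'time_s': 0.1, 'joint_positions': array([ 1.06302894e+00,  3.42637436e-01,  1.52490274e+00, -9.41838935e-06,
        1.27539776e+00, -1.45964497e-01]), 'dq': array([-0.00038039, -0.00081045, -0.00301228,  0.00105615, -0.00085658,
       -0.00040638]), 'tau': array([ 1.29379914e-03, -4.34443009e+01, -2.46492380e+01, -2.48746155e-04,
        4.68269165e-03, -1.88393949e-05]), 'eef_pos': array([0.1856389 , 0.49074691, 0.25571008]), 'eef_rot': array([ 1.79914990e-01,  9.83681932e-01, -6.38473561e-04, -2.11703565e-04]), 'contact_force': array([-1.0111303 ,  0.45800499,  0.83944696]), 'torque': array([0.01973976, 0.00814052, 0.06752374]), 'grip_width': 0.08512709281297984} 0.025 {'K': array([[325.1922621 ,   0.        , 282.07627788],
       [  0.        , 325.1922621 , 210.50991418],
       [  0.        ,   0.        ,   1.        ]]), 'tool_from_camera': array([[-5.63959483e-04, -9.44678858e-01, -3.27996245e-01,
         8.54576042e-02],
       [ 9.99999841e-01, -5.29630875e-04, -1.93990950e-04,
        -6.84702359e-04],
       [ 9.54221131e-06, -3.27996302e-01,  9.44679007e-01,
        -1.18602446e-01],
       [ 0.00000000e+00,  0.00000000e+00,  0.00000000e+00,
         1.00000000e+00]])}
```

View pics/top0.png

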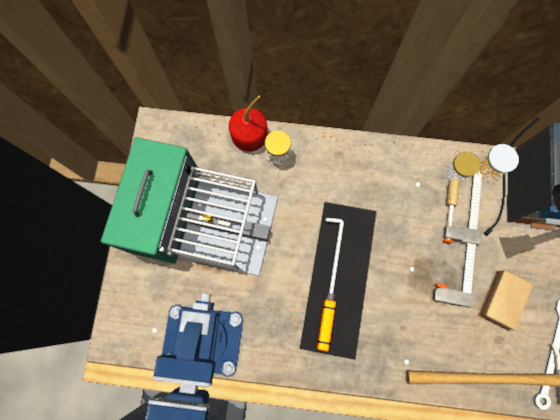

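View pics/side0.png

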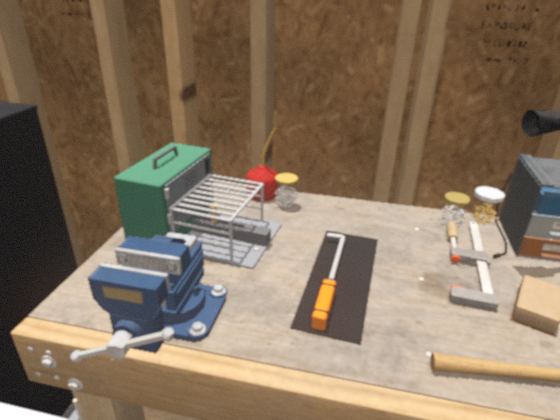

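View pics/wrist0.png

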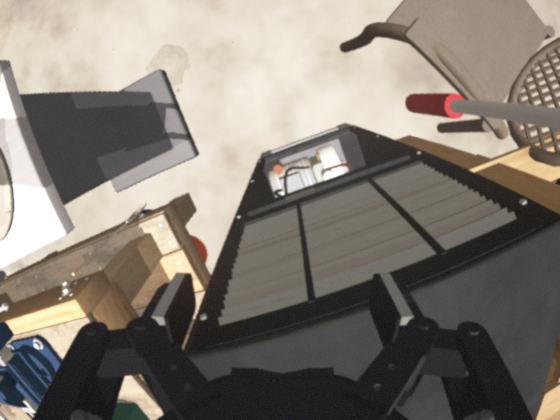

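```bash
python3 - <<'E'
import cv2
im=cv2.imread('pics/top0.png')
cv2.imwrite('pics/c1.png',cv2.resize(im[150:290,150:290],None,fx=4.2,fy=4.2,interpolation=cv2.INTER_CUBIC))
cv2.imwrite('pics/c2.png',cv2.resize(im[195:365,290:390],None,fx=3.5,fy=3.5,interpolation=cv2.INTER_CUBIC))
im=cv2.imread('pics/side0.png')
cv2.imwrite('pics/c3.png',cv2.resize(im[150:290,150:290],None,fx=4.2,fy=4.2,interpolation=cv2.INTER_CUBIC))
E
```

```text
(no output)
```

View pics/c1.png

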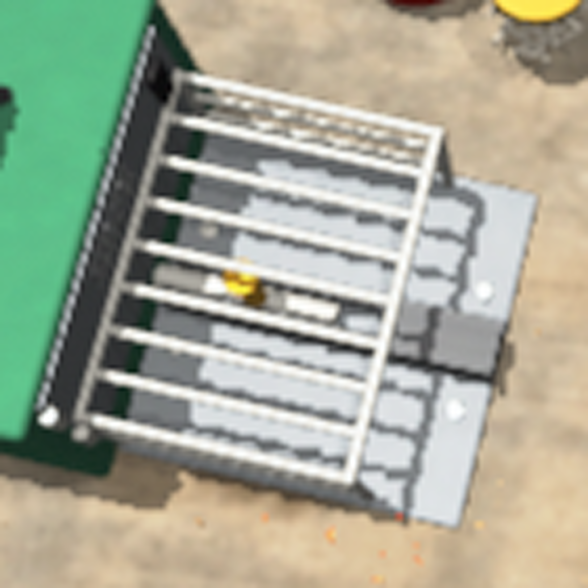

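View pics/c2.png

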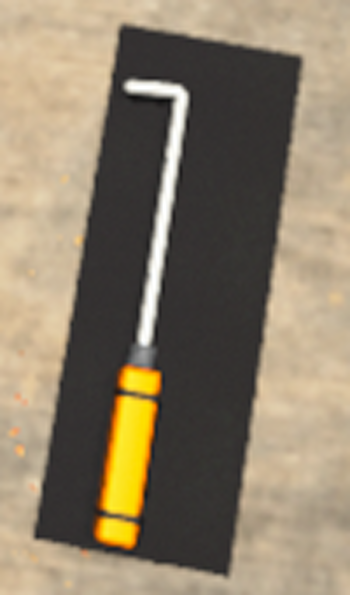

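View pics/c3.png

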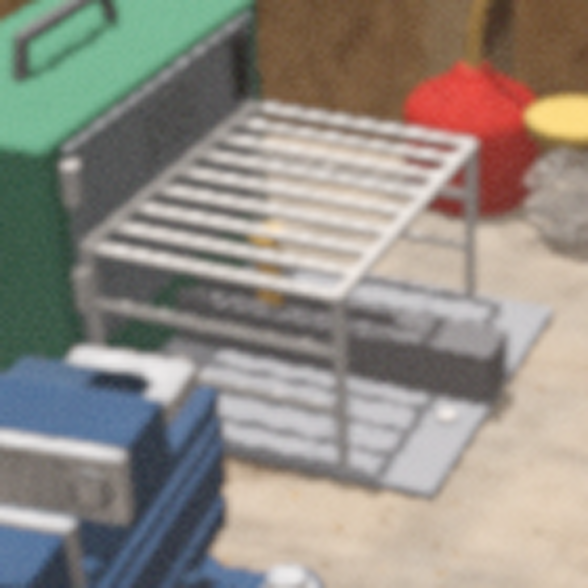

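```bash
python3 - <<'E'
from h import *
def a(x,y,s,o,h,n='top'):
    return plane(n,x/s+o[0]-.5+.5/s,y/s+o[1]-.5+.5/s,h)
g=lambda x,y,h:a(x,y,4.2,(150,150),h)
m=lambda x,y,h:a(x,y,3.5,(290,195),h)
s_=lambda x,y,h:a(x,y,4.2,(150,150),h,'side')
np.set_printoptions(precision=4,suppress=True)
P=[g(538,197,.006),g(460,525,.006)]; print('plate front',P,np.linalg.norm(P[0]-P[1]))
Q=[g(435,132,.091),g(353,478,.091),g(82,425,.091),g(180,75,.091)];print('roof',Q,np.linalg.norm(Q[0]-Q[1]),np.linalg.norm(Q[0]-Q[3]))
print('chan end',g(503,322,.034),g(492,378,.034))
print('cap top',g(243,283,.070)); print('cap side',s_(267,238,.07),'pin base side',s_(270,299,.036))
M=[m(120,25,.003),m(301,57,.003),m(228,576,.003),m(35,538,.003)];print('mat',M,sum(M)/4)
print('bend',m(181,92,.017),'tip',m(127,87,.017),'rodbase',m(147,345,.017),'handle',m(140,368,.031),m(117,530,.031))
for e in(P[1]-P[0],Q[1]-Q[0],Q[2]-Q[3],Q[0]-Q[3],Q[1]-Q[2]):print(np.degrees(np.arctan2(e[1],e[0])))
for e in(M[0]-M[3],M[1]-M[2]):print('mat',np.degrees(np.arctan2(e[1],e[0])))
E
```

```text
plate front [array([ 0.6567, -0.2307,  0.006 ]), array([ 0.4916, -0.2132,  0.006 ])] 0.16609328309289428
roof [array([ 0.6595, -0.1843,  0.091 ]), array([ 0.5001, -0.1697,  0.091 ]), array([ 0.509 , -0.0486,  0.091 ]), array([ 0.6727, -0.0649,  0.091 ])] 0.1600499437791612 0.12013633065347067
chan end [ 0.5867 -0.2228  0.034 ] [ 0.5595 -0.221   0.034 ]
cap top [ 0.584  -0.1045  0.07  ]
cap side [ 0.582  -0.1044  0.07  ] pin base side [ 0.5818 -0.1041  0.036 ]
mat [array([ 0.6576, -0.3279,  0.003 ]), array([ 0.6508, -0.4366,  0.003 ]), array([ 0.3531, -0.4173,  0.003 ]), array([ 0.3604, -0.3095,  0.003 ])] [ 0.5055 -0.3728  0.003 ]
bend [ 0.6182 -0.3661  0.017 ] tip [ 0.6174 -0.3346  0.017 ] rodbase [ 0.4718 -0.3599  0.017 ] handle [ 0.4582 -0.3557  0.031 ] [ 0.3719 -0.3515  0.031 ]
173.9478204799697
174.78438772292586
174.34321835234906
-96.30266688008734
-94.18444091617313
mat -3.5484252775994385
mat -3.7152469728208035
```

```bash
cat >> h.py <<'E'
from scipy.spatial.transform import Rotation as Ro
np.set_printoptions(precision=4,suppress=True)
def q(psi):
    c,s=np.cos(psi),np.sin(psi)
    return Ro.from_matrix(np.array([[c,s,0],[s,-c,0],[0,0,-1.]])).as_quat()
GY=np.radians(84.5); GX=np.array([np.cos(GY),np.sin(GY),0]); GYv=np.array([-GX[1],GX[0],0])
PIN=np.array([.583,-.1044,0])
RY=np.radians(-3.5); RO=np.array([.4236,-.3542,0])
def tcp_for_bend(x,y,z=.066): # bend rel. pin, guard axes; rod yaw = GY
    p=PIN+GX*(x-.195)+GYv*y; p[2]=z; return p
E
python3 - <<'E'
from h import *
for off in(0,np.pi):
    print([r.solve_ik(RO+[0,0,z],q(RY+off)) for z in(.033,.2)])
    for (x,y) in((-.1,-.045),(.018,-.045),(.018,-.018),(-.05,-.018)): print(r.solve_ik(tcp_for_bend(x,y),q(GY+off)), tcp_for_bend(x,y))
E
```

```text
[array([-0.8352,  0.6612,  1.6934, -0.    ,  0.787 ,  0.7967]), array([-0.8352,  0.4412,  1.534 , -0.    ,  1.1664,  0.7967])]
[-0.6971  0.8735  1.1057 -0.      1.1624 -0.6011] [ 0.5995 -0.4024  0.066 ]
[-0.55    0.791   1.2848 -0.      1.0658 -0.454 ] [ 0.6108 -0.2849  0.066 ]
[-0.5684  0.7505  1.3722 -0.      1.0189 -0.4724] [ 0.584  -0.2823  0.066 ]
[-0.6583  0.793   1.2805 -0.      1.0682 -0.5623] [ 0.5774 -0.35    0.066 ]
[array([-0.8352,  0.6612,  1.6934, -0.    ,  0.787 , -2.3449]), array([-0.8352,  0.4412,  1.534 , -0.    ,  1.1664, -2.3449])]
[-0.6971  0.8735  1.1057 -0.      1.1624  2.5405] [ 0.5995 -0.4024  0.066 ]
[-0.55    0.791   1.2848 -0.      1.0658  2.6876] [ 0.6108 -0.2849  0.066 ]
[-0.5684  0.7505  1.3722 -0.      1.0189  2.6692] [ 0.584  -0.2823  0.066 ]
[-0.6583  0.793   1.2805 -0.      1.0682  2.5793] [ 0.5774 -0.35    0.066 ]
```

```bash
python3 - <<'E'
from h import *
r.reach(RO+[0,0,.28],q(RY))
snap('wrist','w1')
s=r.read_state();print(s['time_s'],s['eef_pos'],s['contact_force'])
E
```

```text
3.275 [ 0.424  -0.3536  0.28  ] [ 0.4496  0.9788 -0.2283]
```

View pics/w1.png

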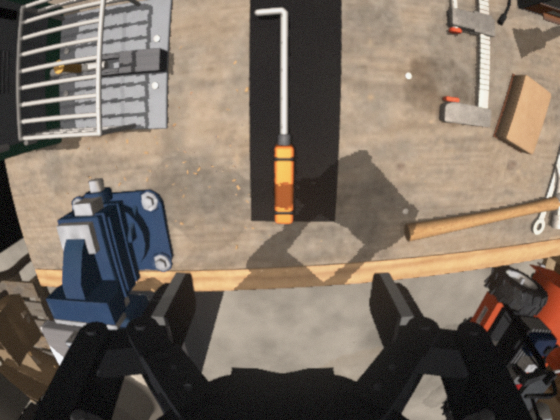

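```bash
sed -i 's/-.3542,0/-.3553,0/' h.py; python3 - <<'E'
from h import *
r.move_straight(RO+[0,0,.10],q(RY),speed=.2)
print(r.move_straight(RO+[0,0,.033],speed=.06,max_force=8))
print(r.read_state()['eef_pos'])
command_gripper(.0,90)
s=r.read_state();print(s['time_s'],s['grip_width'],s['eef_pos'],s['contact_force'])
r.move_straight(RO+[0,0,.12],speed=.08)
s=r.read_state();print(s['time_s'],s['grip_width'],s['eef_pos'],s['contact_force'],s['torque'])
snap('wrist','w2');snap('side','s2');snap('top','t2')
E
```

```text
False
[ 0.4238 -0.3555  0.0334]
6.2 0.020219364589556393 [ 0.4237 -0.3554  0.0334] [-0.812   1.0111  4.506 ]
7.4417 0.020407529304354785 [ 0.4233 -0.355   0.1194] [-0.7585  0.1058 -1.9408] [ 0.04    0.0384 -0.0079]
```

View pics/w2.png

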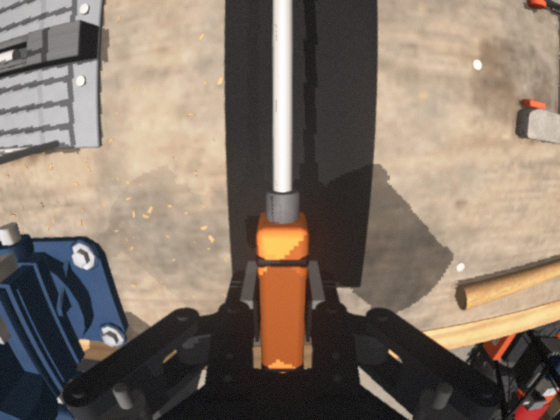

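View pics/s2.png

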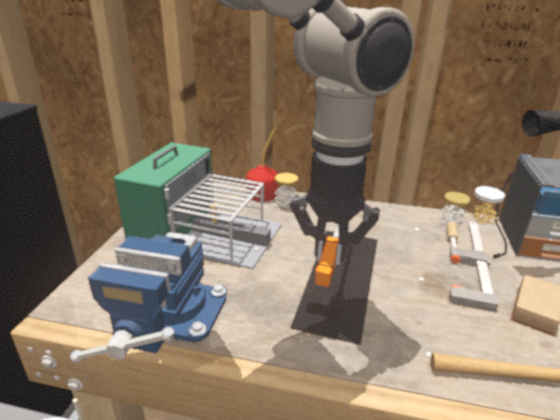

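View pics/t2.png

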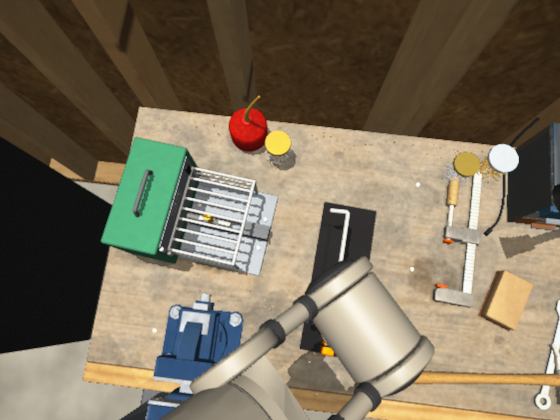

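The rod is lifted and aligned with the tool (rod at column 283 in the wrist view); its bend shows at about (347,211) in the top view. I'll check its height by depth, then swing it round to the guard front.

```bash
python3 - <<'E'
from h import *
d=np.load('pics/t2.npy')
for u,v in((347,211),(346,225),(345,240),(344,250),(335,209)):
    p=d[v-2:v+3,u-4:u+5];z=p[p>0].min();i=np.argwhere(p==z)[0];print(w('top',u-4+i[1],v-2+i[0],z))
P=np.array([.52,-.42,.16])
r.move_straight(P,q(np.radians(40)),speed=.15)
p=tcp_for_bend(-.11,-.045,.13)
r.move_straight(p,q(GY),speed=.15)
s=r.read_state();print(s['time_s'],s['eef_pos'],p,s['contact_force'],s['torque'],s['grip_width'])
for n in('top','side','wrist'):snap(n,n+'3')
E
```

```text
[ 0.6173 -0.3589  0.1089]
[ 0.59   -0.365   0.1082]
[ 0.5659 -0.3652  0.1089]
[ 0.5438 -0.3619  0.1072]
[ 0.6148 -0.3372  0.1086]
9.4833 [ 0.5981 -0.4123  0.1301] [ 0.5986 -0.4123  0.13  ] [ 0.2868  0.6555 -2.6101] [-0.0228 -0.0273 -0.0136] 0.020328678009949076
```

View pics/top3.png

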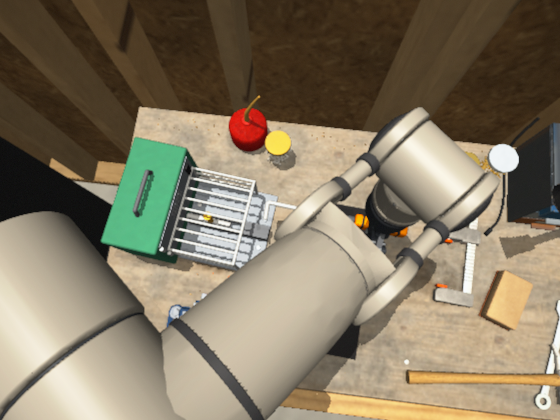

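View pics/side3.png

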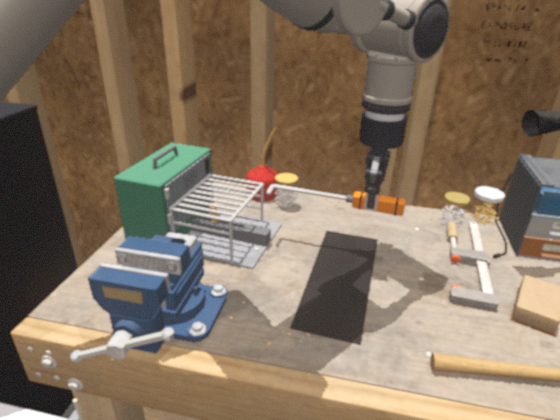

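View pics/wrist3.png

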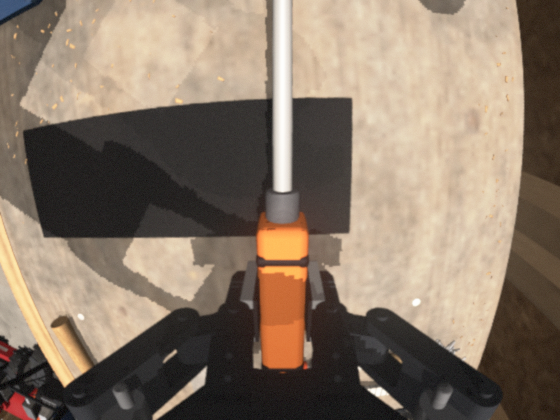

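```bash
python3 - <<'E'
from h import *
r.move_straight(tcp_for_bend(-.10,-.048,.065),q(GY),speed=.12,max_force=8)
s=r.read_state();print(s['eef_pos'],s['contact_force'])
print(r.move_straight(tcp_for_bend(-.03,-.048,.065),speed=.06,max_force=5))
s=r.read_state();print(s['time_s'],s['eef_pos'],s['contact_force'],s['torque'],s['grip_width'])
for n in('top','side'):
    im,_=snap(n,n+'4'); cv2.imwrite(f'pics/{n}4c.png',cv2.resize(im[150:290,150:290,::-1],None,fx=4.2,fy=4.2,interpolation=cv2.INTER_CUBIC))
E
```

```text
[ 0.6029 -0.4031  0.0658] [ 0.27   -0.11   -1.4999]
False
11.65 [ 0.6091 -0.3334  0.065 ] [ 0.5227 -0.2433 -1.7175] [-0.0727 -0.0616  0.0658] 0.020284307791978446
```

View pics/top4c.png

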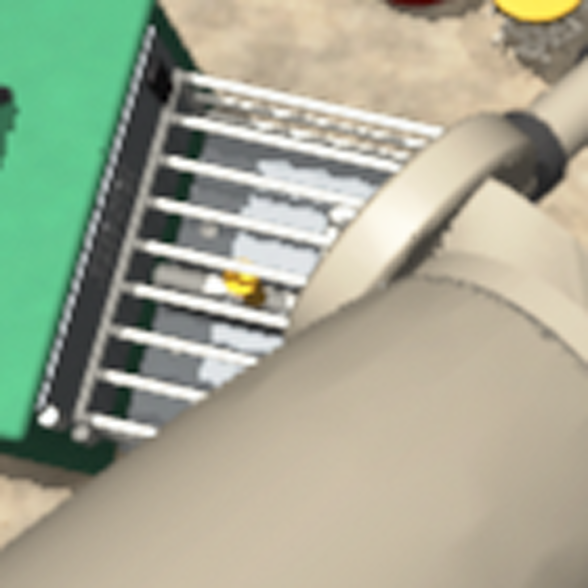

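View pics/side4c.png

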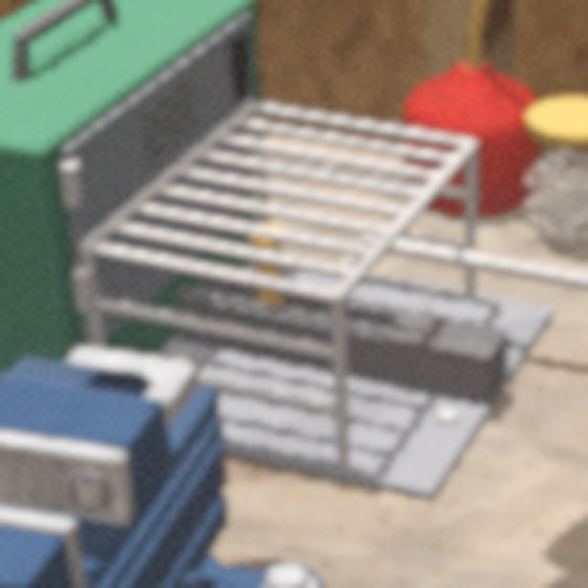

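```bash
python3 - <<'E'
from h import *
print(plane('top',345/4.2+149.6,211/4.2+149.6,.052), plane('side',395/4.2+149.6,245/4.2+149.6,.052))
print(r.move_straight(tcp_for_bend(.02,-.048,.065),speed=.04,max_force=5))
s=r.read_state();print(s['time_s'],s['eef_pos'],s['contact_force'],s['torque'],s['grip_width'])
for n in('top','side'):
    im,_=snap(n,n+'5'); cv2.imwrite(f'pics/{n}5c.png',cv2.resize(im[150:290,150:290,::-1],None,fx=4.2,fy=4.2,interpolation=cv2.INTER_CUBIC))
E
```

```text
[ 0.6274 -0.1432  0.052 ] [ 0.6222 -0.1558  0.052 ]
False
13.15 [ 0.6139 -0.2835  0.065 ] [ 0.0264  0.4015 -2.0305] [-0.09   -0.0238  0.0313] 0.020053629068555383
```

View pics/top5c.png

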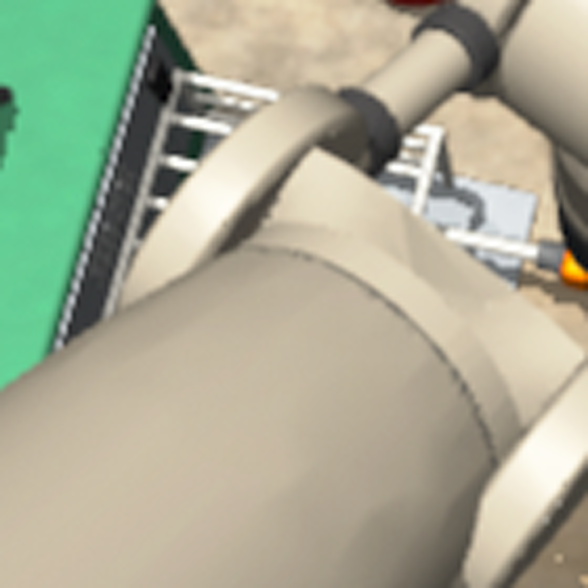

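View pics/side5c.png

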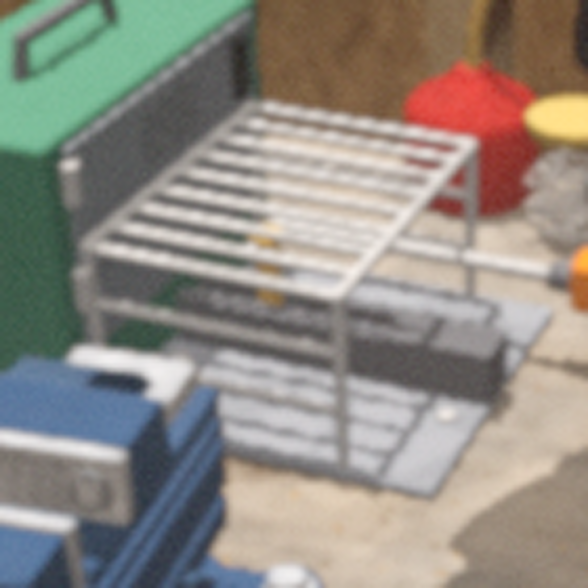

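```bash
python3 - <<'E'
from h import *
print(r.move_straight(tcp_for_bend(.025,-.048,.065),speed=.04,max_force=5))
print(r.move_straight(tcp_for_bend(.025,-.018,.065),speed=.04,max_force=5))
s=r.read_state();print(s['time_s'],s['eef_pos'],tcp_for_bend(.025,-.018,.065),s['contact_force'],s['torque'],s['grip_width'])
for n in('side',):
    im,_=snap(n,n+'6'); cv2.imwrite(f'pics/{n}6c.png',cv2.resize(im[150:290,150:290,::-1],None,fx=4.2,fy=4.2,interpolation=cv2.INTER_CUBIC))
E
```

```text
False
False
14.425 [ 0.5849 -0.2754  0.0651] [ 0.5846 -0.2753  0.065 ] [ 0.9189  0.6242 -1.9313] [-0.0245 -0.0621 -0.0769] 0.020357728586998133
```

View pics/side6c.png

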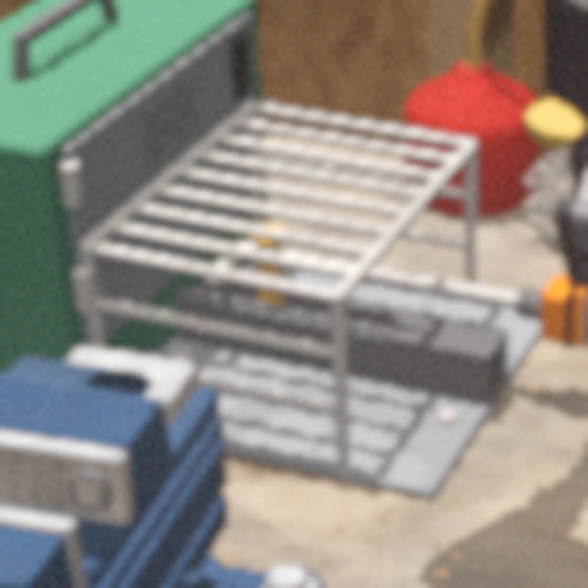

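```bash
python3 - <<'E'
from h import *
F=lambda: r.read_state()['contact_force']
b=[]
for _ in range(8): b.append(F()@GX); r.hold(.02)
b=np.mean(b); 
hit=r.move_straight(tcp_for_bend(-.055,-.018,.065),speed=.010,max_force=8)
s=r.read_state();print(hit,s['time_s'],s['eef_pos'],'bend x',(s['eef_pos']-PIN)@GX+.195,s['contact_force'],s['contact_force']@GX-b,s['torque'])
x=(s['eef_pos']-PIN)@GX+.195
np.save('base.npy',b)
f=[]
for _ in range(10): r.hold(.03); f.append(F()@GX-b)
print(np.array(f))
E
```

```text
True 20.3917 [ 0.5774 -0.3407  0.0635] bend x -0.04077262577334331 [ 2.4547  1.7649 -1.8322] 1.9324454300165093 [ 0.3737 -0.0634 -0.0894]
[2.0285 1.5239 1.7338 1.2395 1.2588 0.9022 1.363  0.7861 1.7778 1.4895]
```

```bash
python3 - <<'E'
from h import *
s=r.read_state();print(s['eef_pos'],s['contact_force'],s['torque'],s['grip_width'])
for n in('side','top','wrist'):
    im,_=snap(n,n+'7'); 
    cv2.imwrite(f'pics/{n}7c.png',cv2.resize(im[150:290,150:290,::-1],None,fx=4.2,fy=4.2,interpolation=cv2.INTER_CUBIC))
E
```

```text
[ 0.5768 -0.3403  0.0626] [ 0.5273  1.5056 -1.5274] [ 0.1682 -0.1063 -0.1308] 0.020407916947697526
```

View pics/side7c.png

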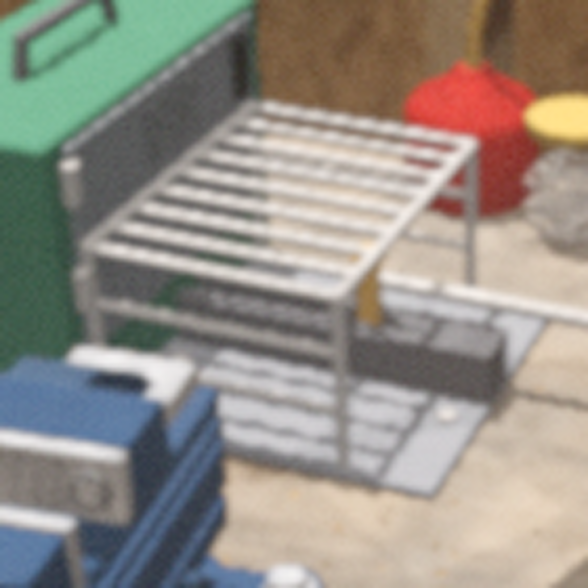

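View pics/wrist7.png

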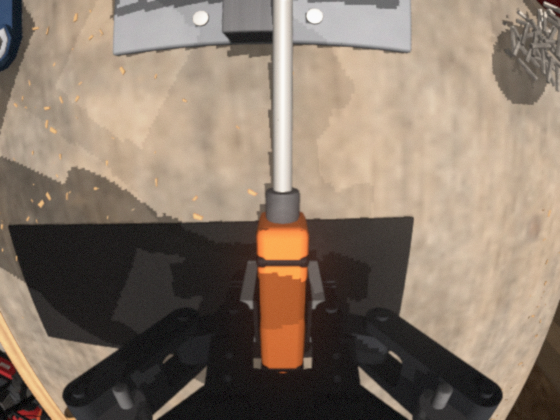

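View pics/side7.png

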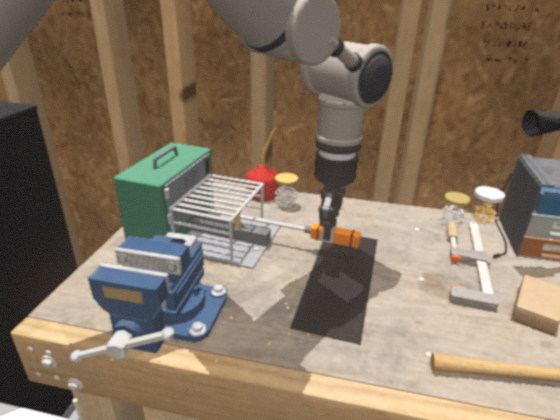

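View pics/top7c.png

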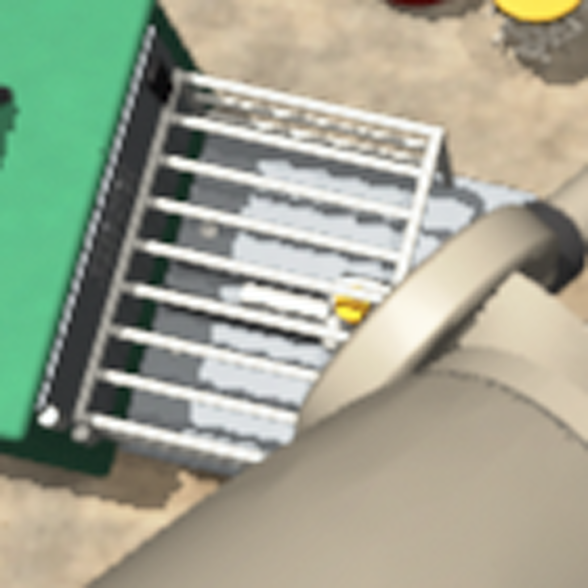

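```bash
python3 - <<'E'
from h import *
print(plane('top',350/4.2+149.6,307/4.2+149.6,.07))
c=plane('top',350/4.2+149.6,307/4.2+149.6,.07);print('pin rel start',(c-PIN)@GX)
b=float(np.load('base.npy'))
s=r.read_state();x0=(s['eef_pos']-PIN)@GX+.195;y0=(s['eef_pos']-PIN)@GYv
print(x0,y0,s['eef_pos'][2])
def f(n=6):
    v=[]
    for _ in range(n): r.hold(.02); v.append(r.read_state()['contact_force']@GX-b)
    return np.mean(v),np.max(v)
r.move_straight(tcp_for_bend(x0,y0,.065),q(GY),speed=.02)
print('f',f())
for i in range(1,9):
    r.move_straight(tcp_for_bend(x0-.0005*i,y0,.065),q(GY),speed=.008)
    m=f();s=r.read_state();print(i,m,'bx',(s['eef_pos']-PIN)@GX+.195,s['eef_pos'][2],s['time_s'])
    if m[0]>9.5: break
E
```

```text
[ 0.5788 -0.1546  0.07  ]
pin rel start -0.050377999634043276
-0.040386974648103896 -0.016315142422354705 0.06254137841917577
f (np.float64(1.0665439891817583), np.float64(1.4961886866338436))
1 (np.float64(3.202147383930068), np.float64(3.5460607591890216)) bx -0.04054285807737831 0.06484823145177833 21.5917
2 (np.float64(5.2296661183471835), np.float64(5.714060301579251)) bx -0.04083753654876732 0.06478261758420546 21.9417
3 (np.float64(5.6511784757753745), np.float64(6.128922221077646)) bx -0.04118152324966845 0.06472781002832761 22.2917
4 (np.float64(6.209242635902407), np.float64(6.949560033845901)) bx -0.04141636662436246 0.06467432936268808 22.6417
5 (np.float64(7.222534553962465), np.float64(7.444087254387829)) bx -0.041664304024391696 0.06460775338352769 22.9917
6 (np.float64(7.354779224364017), np.float64(8.038796002023055)) bx -0.04190366293684919 0.06453108714822221 23.3417
7 (np.float64(8.310654114933088), np.float64(8.828559776177439)) bx -0.042162409827797814 0.06449119918085705 23.6917
8 (np.float64(9.610012963084687), np.float64(9.8795551381769)) bx -0.042381279750666384 0.0643726230749597 24.0417
```

```bash
python3 - <<'E'
from h import *
b=float(np.load('base.npy'))
s=r.read_state();y0=-.0163;x0=-.04039-.004
def f(n=6):
    v=[]
    for _ in range(n): r.hold(.02); v.append(r.read_state()['contact_force']@GX-b)
    return np.mean(v),np.max(v)
for i in range(1,6):
    r.move_straight(tcp_for_bend(x0-.0005*i,y0,.065),q(GY),speed=.008)
    m=f();s=r.read_state();print(i,m,'bx',(s['eef_pos']-PIN)@GX+.195,s['eef_pos'][2],s['time_s'])
    if m[0]>12.3: break
print(f(40), r.read_state()['contact_force'])
E
```

```text
1 (np.float64(10.110817821788066), np.float64(11.013145377655874)) bx -0.042615055705614 0.06434193740761154 24.3917
2 (np.float64(10.96004084334283), np.float64(11.34632379523242)) bx -0.042888512647249744 0.06423116242311123 24.7417
3 (np.float64(11.416855740481033), np.float64(12.094165246053995)) bx -0.043122457676099124 0.06416018609004501 25.0917
4 (np.float64(12.51540690044746), np.float64(12.972688679811029)) bx -0.043356072999041234 0.06409851779114543 25.4417
(np.float64(12.490644381239715), np.float64(13.629188707143935)) [ 1.8714 12.8502 -2.9462]
```

```bash
python3 - <<'E'
from h import *
y0=-.0163
r.move_straight(tcp_for_bend(-.041,y0,.065),q(GY),speed=.015)
print(r.move_straight(tcp_for_bend(-.028,y0,.065),q(GY),speed=.03,max_force=12), r.read_state()['contact_force'])
print(r.move_straight(tcp_for_bend(-.028,-.05,.065),q(GY),speed=.04,max_force=5), r.read_state()['contact_force'])
print(r.move_straight(tcp_for_bend(-.12,-.05,.065),q(GY),speed=.06,max_force=5), r.read_state()['contact_force'])
r.move_straight(tcp_for_bend(-.12,-.05,.13),q(GY),speed=.1)
s=r.read_state();print(s['time_s'],s['eef_pos'],s['torque'],s['grip_width'])
for n in('side','top','wrist'):
    im,_=snap(n,n+'8')
    cv2.imwrite(f'pics/{n}8c.png',cv2.resize(im[150:290,150:290,::-1],None,fx=4.2,fy=4.2,interpolation=cv2.INTER_CUBIC))
E
```

```text
False [ 0.0961 -0.6218 -2.7891]
False [-0.8232 -0.2396 -2.0824]
False [-0.4983  0.5971 -1.5136]
30.675 [ 0.6023 -0.4224  0.1292] [-0.0557  0.0315 -0.0363] 0.020494250545914947
```

View pics/side8.png

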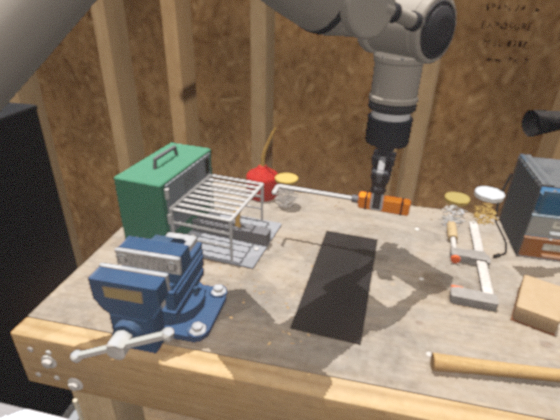

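View pics/wrist8.png

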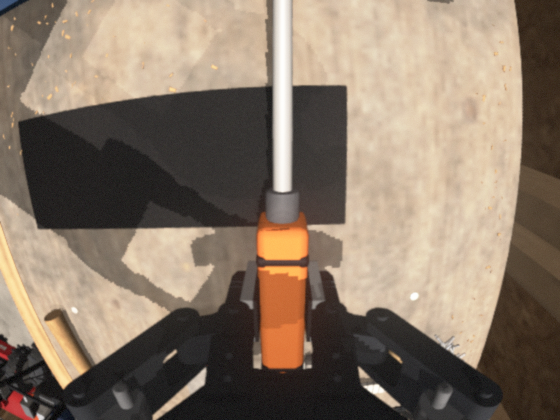

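View pics/top8c.png

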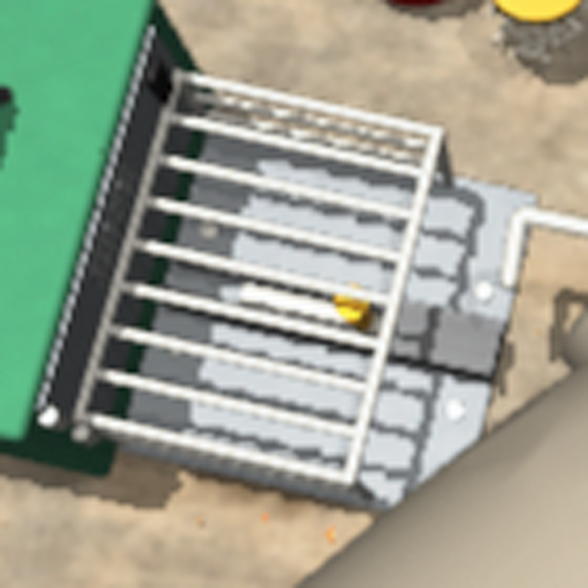

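```bash
python3 - <<'E'
from h import *
MY=np.radians(-3.6)
T=np.array([.4351,-.3764,0])
r.move_straight([.52,-.42,.16],q(np.radians(40)),speed=.15)
r.move_straight(T+[0,0,.12],q(MY),speed=.15)
r.move_straight(T+[0,0,.045],q(MY),speed=.1)
print(r.move_straight(T+[0,0,.0328],q(MY),speed=.015,max_force=4))
s=r.read_state();print(s['time_s'],s['eef_pos'],s['contact_force'],s['torque'])
snap('side','side9')
E
```

```text
True
34.2917 [ 0.435  -0.3763  0.0334] [-0.389   0.4103  6.1766] [-0.0099  0.0202 -0.0195]
```

View pics/side9.png

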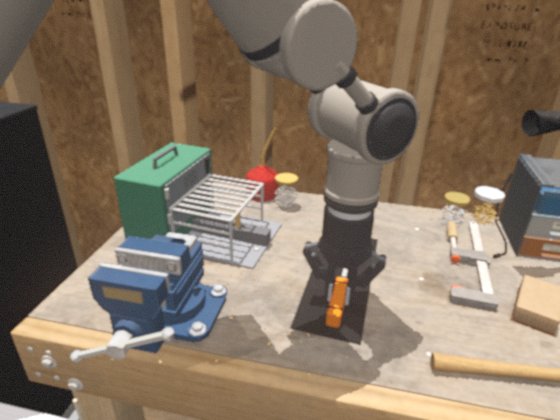

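```bash
python3 - <<'E'
from h import *
T=np.array([.4351,-.3764,0]);MY=np.radians(-3.6)
command_gripper(.06)
r.move_straight(T+[0,0,.12],q(MY),speed=.1)
r.reach(T+[0,0,.30],q(MY))
r.reach([.42,.1,.33],q(0))
r.hold(.3)
s=r.read_state();print(s['time_s'],s['eef_pos'],s['contact_force'])
snap('top','top10');snap('side','side10')
E
```

```text
38.6167 [0.4202 0.0996 0.3299] [ 0.6272 -0.4349  0.1477]
```

View pics/top10.png

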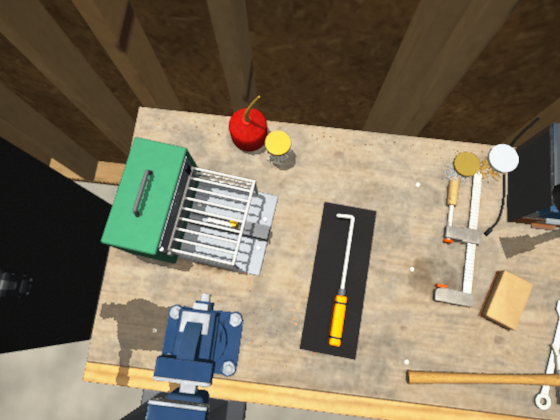

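View pics/side10.png

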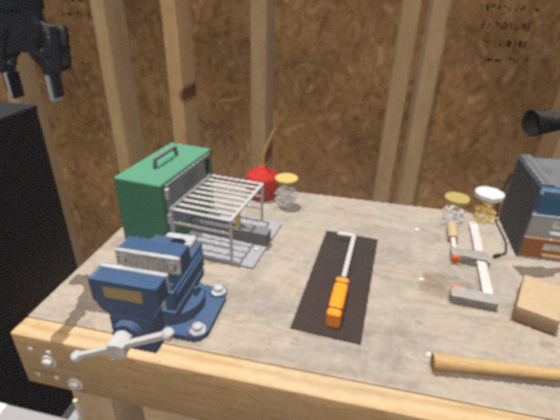

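The rod lies flat on the mat, from its bend at (351,216) to the handle end at (335,345), and is wholly on it. The pin is drawn, at (234,224), and the can and jar have not moved, so I'm handing the job in.

```bash
python3 -c "
from h import *
r.finish_job()"
```

```text
the job is handed in; nothing more can be done
```

The bolt is drawn back against its rubber stop, the rod is back on the mat, and I handed the job in at about 39 s of the 72 s allowed; no verdict is reported.

- **Hooking:** I took the rod by its handle, slid it in under the guard and brought the hook round the far side of the pin. The side view showed the hook tip on the locker side of the pin before I pulled.
- **Pull:** The bolt slid about 50 mm, then the force rose steadily with travel. I eased it up in 0.5 mm steps to about 12.5 N, with a highest reading of 13.6 N, and held it for about 0.8 s. The first approach stopped early on its force limit and then sprang back slightly. I did not record the force at that moment, but its limit was 8 N.
- **Final check:** The last pictures showed the pin still drawn about 50 mm and the rod lying flat lengthwise on the mat, wholly on it. The oil can and jar were where they started, and the arm was clear of everything.

All of these positions come from camera images good to a few millimetres. One reading of the rod's bend during entry, from the side camera, was about 15 mm off the commanded position. The top camera agreed within 4 mm, so I went with that.

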